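# Make up the sample case

### The job

Make up the travelling sample case: pick the three brown glass bottles out from among the others and stand each one in the well that has the colour of its cap, then put the blue cover over them so that it sits flat on the grey base. Leave the two green bottles standing where they are.

Things in the scene. Friction and masses are not known exactly. Their poses are not given: they have to be found in the camera images.
- brown_red: brown glass bottle, 30 mm diameter, 62 mm tall, red screw cap (20 mm wide, uppermost 12 mm), straight body up to 50 mm, about 40 g; stands upright at the start. Origin: centre of its underside, z up its axis
- brown_white: brown glass bottle, 30 mm diameter, 62 mm tall, white screw cap (20 mm wide, uppermost 12 mm), straight body up to 50 mm, about 40 g; stands upright at the start. Origin: centre of its underside, z up its axis
- brown_black: brown glass bottle, 30 mm diameter, 62 mm tall, black screw cap (20 mm wide, uppermost 12 mm), straight body up to 50 mm, about 40 g; stands upright at the start. Origin: centre of its underside, z up its axis
- green_white: green plastic bottle with a white cap, 26 mm diameter, 80 mm tall, upright; not part of the set. Origin: centre of its underside. (Beyond the bottles to the left stands a pile of flat cardboard about 0.23 m tall, its nearest corner some 0.53 m ahead of the robot and 0.25 m to its left: pass it on the robot's side)
- green_yellow: green plastic bottle with a yellow cap, 24 mm diameter, 70 mm tall, upright; not part of the set. Origin: centre of its underside
- well_red: red square plastic well, 49.5 x 49.5 x 18 mm, fixed in the grey case base, open above: round bore 42 mm wide and 15 mm deep. Origin: centre of its underside; the floor a bottle stands on is 3 mm above the origin, the rim 18 mm above it
- well_white: white square plastic well, 49.5 x 49.5 x 18 mm, fixed in the grey case base, open above: round bore 42 mm wide and 15 mm deep. Origin: centre of its underside; the floor a bottle stands on is 3 mm above the origin, the rim 18 mm above it
- well_black: black square plastic well, 49.5 x 49.5 x 18 mm, fixed in the grey case base, open above: round bore 42 mm wide and 15 mm deep. Origin: centre of its underside; the floor a bottle stands on is 3 mm above the origin, the rim 18 mm above it
- case: grey plastic case base, fixed to the worktop: a flat flange 80 x 182 mm, 4 mm thick, with a raised curb 56 x 158 mm round the three wells (curb top 22 mm above the worktop). The wells stand in a row along its long axis, 51 mm apart, in any order, on its floor 4 mm above the worktop. Origin: centre of its underside; y runs along the length, x across
- cover: blue plastic cover, an open-bottomed hood 71 x 173 mm outside, 66 x 168 mm inside, 72.5 mm tall to its flat top and 70 mm deep inside, about 150 g; on the middle of its top a black grip bar 20 mm wide (x), 80 mm long (y), rising 25 mm (to 97.5 mm). Stands rim down on the worktop at the start. It goes down over the curb and its rim rests on the flange; either way round. Origin: centre of the rim plane; y runs along the length, x across
There are look-alikes about, which are no part of the job. What is shaped like the brown_white but turquoise is not meant.

How it is judged:
On the way:
1. each brown bottle stands upright on the floor of the well of its cap's colour (horizontal distance between brown_red and well_red below 0.009 m and z of brown_red in the frame of well_red below 0.007 m and angle between each of brown_red, brown_white, brown_black's own z axis and vertical below 0.1 rad and horizontal distance between brown_white and well_white below 0.009 m and z of brown_white in the frame of well_white below 0.007 m and horizontal distance between brown_black and well_black below 0.009 m and z of brown_black in the frame of well_black below 0.007 m), for 0.2 s.
At the end, for the whole second after the job is handed in: Each brown bottle stands upright (within 0.1 rad) on the floor of the well of its cap's colour (axis within 9 mm of the well's), the cover is level and down over the curb with its rim on the flange (within 4 mm of height, centres within 11 mm), and all of them are at rest (all of step 1 and horizontal distance between cover and case below 0.011 m and z of cover in the frame of case below 0.008 m and angle between cover's own z axis and vertical below 0.05 rad and linear speed of each of brown_red, brown_white, brown_black, cover below 0.02 m/s); the robot touches nothing.
It fails at once if a green bottle is moved more than 40 mm or knocked over (distance of any of green_white, green_yellow from where it was at the start of the episode above 0.04 m or angle between any of green_white, green_yellow's own z axis and vertical above 0.6 rad).
It also fails if it takes over 106 s, if anything falls off the work surface, if the arm or the gripper's body presses on something with over 40 N, if the wrist force passes 120 N, or if a joint passes its speed limit or range.

### The arm

A 6-joint arm with a two-finger parallel gripper is mounted at the origin on the work surface; the furniture and walls round the work are solid. World frame = base frame: x ahead of the robot, y to its left, z up, the work surface at z = 0. Lengths are in m, angles in rad, forces in N, time in s.
With the tool pointing down it reaches from about 0.35 to 0.975 m from the base axis. Payload 17.4 kg.
Tool frame: the origin (TCP) lies midway between the tips of the shut fingers; the grasp point (between the pads) lies 19 mm behind it; z points along the fingers, y is the line along which they close (so a half turn about z gives the same grasp; the last joint's range is limited). The gripper opens to 85 mm and grips with 20 to 120 N. Pads are 22 mm wide; open, the fingers measure 114 mm over their backs; the gripper's body (76 mm by 85 mm) begins 54 mm behind the grasp point. The pads swing forward as they close: fully open they stand 13 mm farther back than shut.
Start: joints at [1.271, 0.116, 1.442, -0, 1.584, -0.038], TCP at [0.175, 0.652, 0.231] pointing down, gripper open.
Joint ranges: [-2.83, 2.83], [-0.83, 2.19], [0.07, 2.5], [-1.14, 4.28], [0.01, 3], [-2.97, 2.97]. Speed limits (rad/s): [1.89, 1.89, 2.22, 3.14, 3.14, 3.14].

### API

Orientations are given as a rotation vector (axis times angle).
In Python, from workcell import robot gives the robot as it stands. Calls block until the motion is done:
- robot.reach(position, orientation): joint-space move of the TCP to a pose.
- robot.movel(position, frame=None, velocity=0.15): straight line of the TCP; frame=None keeps the orientation; velocity is the mean speed in m/s.
- robot.movej(angles): joint-space move.
- robot.gripper_to(opening, effort=None): opening from 0.0 (shut) to 1.0 (fully open); effort is the grip in N (None keeps the last); returns when the fingers have stopped.
- robot.pause(seconds).
- robot.solve_ik(position, orientation): joint angles nearest the present ones, or None.
- robot.read_state(): the state.
- robot.snapshot(name): name is "side" or "top" or "wrist"; returns (picture, depth): 400x640x3 uint8, red, green, blue; 400x640 float32, m along the optical axis (not along the pixel's ray), 0 where there is no reading.
- robot.camera_params(name): a dict with "fovy" (degrees; the focal length in pixels is half the picture's height over the tangent of half this angle, whatever the lens; pixels are square), "cx", "cy" (the principal point, pixels), "xyz" and "rotation" of the camera in the world; the wrist camera has in their place "hand_eye" (4x4, takes a point from camera to tool coordinates, whose origin is the TCP and whose axes are the flange's). Camera axes: x right, y up, looking along -z (the intrinsics and any distortion apply to the point x, -y, -z); pixel columns grow to the right and rows downward; lengths in m; the calibration is good to about 2 mm. A picture is of the moment at which its call begins: read the wrist's pose just before it. camera_params takes no time and is no camera call.
A pose or a line that the arm cannot do raises robot.PlanningError and nothing moves.
- robot.hand_in(): hands the job in; it is judged then, once.
Trained networks look in the newest picture that a camera, given by its name, has taken for a name from the list of things; names that differ only in an ending like _2 or _b are one class to them, and where a whole thing is asked for, a point or a joint stands for the part that bears it (a point fixed in the world has none). Each returns a list of dicts, best first, with "confidence" (0 to 1); they miss things now and then, are a little off and sometimes report something else, mostly with a low value. They report only what shows in the picture. A call takes as long as a camera call. They do not tell look-alikes from the thing itself.
- robot.look_for(camera, query): "box" ([centre column, centre row, width, height] in pixels, round what is visible of it).
- robot.mark_of(camera, query): "location" ([column, row] in pixels: a listed point, or the origin of a listed thing).
The state is a dict: "clock": time; "qpos": joint angles; "qd": joint speeds; "joint_efforts": joint torques, N m; "ee_pos": TCP position; "tool_rot": TCP orientation; "wrist_force": force on the tool from outside, world axes, zero at the start; "moment": the same for the moment, N m; "opening": opening from 0.0 (shut) to 1.0 (fully open); "grip_force": force on a finger pad.
Only numpy, scipy, OpenCV 4.12 (cv2) and the standard library are available. Lean on these libraries where they do the work, as an engineer would, in place of code of your own. Each camera call takes 0.05 s, during which the arm holds its last target. There are 200 camera calls.

## Working session

There is one attempt and no reset: what is moved stays moved. The work goes in short steps, each a Python script; the robot and the scene stay as the last script left them, time stands still between calls to the robot, and variables do not carry over. Pictures are saved under pics/ and viewed, at most 14 in all, crops included, and the job is handed in when it is done.

```bash
ls; mkdir -p pics; python3 - <<'E'
from workcell import robot
import cv2, numpy as np
ims=[]
for n in("top","side"):
    p,d=robot.snapshot(n); np.savez(f"pics/{n}0.npz",p=p,d=d)
    cv2.imwrite(f"pics/{n}0.png",p[:,:,::-1]); print(n,robot.camera_params(n))
    for q in("brown_red","brown_white","brown_black","green_white","green_yellow","well_red","well_white","well_black","case","cover"):
        print(q,[(np.round(r["location"]).astype(int).tolist(),round(r["confidence"],2)) for r in robot.mark_of(n,q)][:4])
print(robot.camera_params("wrist")); print(robot.read_state())
E
```

```text
pics
top {'fovy': 46.40970261274019, 'cx': 320.33554164288415, 'cy': 194.84761837213415, 'xyz': array([0.32890081, 0.02121875, 1.0857763 ]), 'rotation': array([ 0.10982303, -0.16791871, -1.5466327 ])}
brown_red [([332, 222], 0.67)]
brown_white [([291, 225], 0.66), ([277, 193], 0.53)]
brown_black [([298, 160], 0.58)]
green_white [([317, 188], 0.46)]
green_yellow [([337, 164], 0.61)]
well_red [([410, 230], 0.6)]
well_white [([430, 227], 0.79), ([206, 239], 0.49)]
well_black [([387, 230], 0.95), ([208, 239], 0.64)]
case [([410, 231], 0.91)]
cover [([204, 239], 0.92), ([290, 225], 0.23)]
side {'fovy': 57.008216299599354, 'cx': 318.94302834852766, 'cy': 201.50782259421777, 'xyz': array([ 0.19361813, -0.67931158,  0.45933283]), 'rotation': array([ 1.06434382, -0.22784636, -0.3992959 ])}
brown_red [([312, 238], 0.77)]
brown_white [([314, 206], 0.73), ([286, 216], 0.68)]
brown_black []
green_white [([329, 220], 0.88), ([342, 290], 0.32)]
green_yellow [([369, 228], 0.71)]
well_red [([344, 291], 0.62), ([332, 220], 0.18)]
well_white [([360, 305], 0.63)]
well_black [([325, 277], 0.72)]
case [([
[... 473 characters left out ...]
0]])}
{'clock': 1.1, 'qpos': array([ 1.27117482e+00,  1.16015602e-01,  1.44159515e+00, -6.74371370e-06,
        1.58404035e+00, -3.77714625e-02]), 'qd': array([ 3.04693978e-06,  1.13851117e-03,  5.30354825e-04, -2.21775315e-04,
       -7.02148297e-04,  6.69473498e-04]), 'joint_efforts': array([-4.10639783e-03, -7.31704330e+01, -6.32705998e+01, -1.22454039e-04,
        2.06333234e-04, -7.68272162e-05]), 'ee_pos': array([0.17472691, 0.65199038, 0.23129563]), 'tool_rot': array([-4.10138742e-01, -3.11470235e+00,  9.22851208e-05]), 'wrist_force': array([0.21400447, 0.11026604, 0.70308826]), 'moment': array([ 0.00078913, -0.02692946,  0.02001099]), 'grip_force': 0.0, 'opening': 0.9972677700876205}
```

View pics/top0.png

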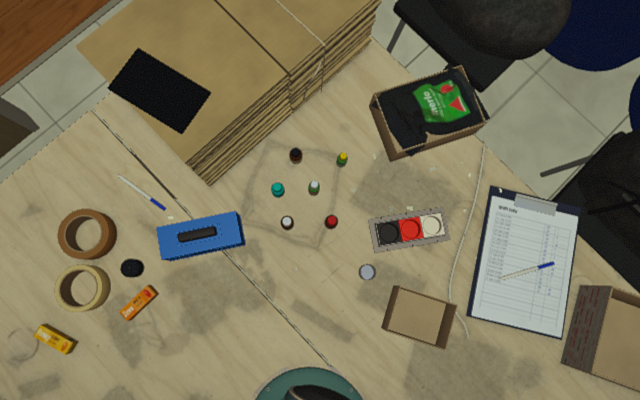

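View pics/side0.png

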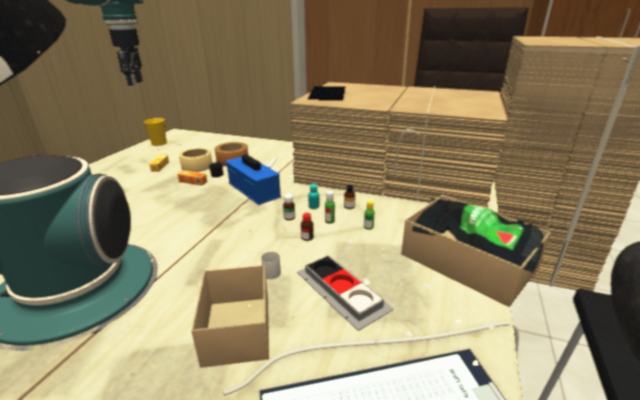

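```bash
cat > h.py <<'E'
from workcell import robot
import cv2, numpy as np
from scipy.spatial.transform import Rotation as R
def cam(n,state=None):
    c=robot.camera_params(n); f=200/np.tan(np.radians(c["fovy"])/2)
    if n=="wrist":
        s=state or robot.read_state(); H=c["hand_eye"]; Rt=R.from_rotvec(s["tool_rot"]).as_matrix()
        return f,c["cx"],c["cy"],Rt@H[:3,:3],s["ee_pos"]+Rt@H[:3,3]
    return f,c["cx"],c["cy"],R.from_rotvec(c["rotation"]).as_matrix(),np.array(c["xyz"])
def ray(C,uv):
    f,cx,cy,Rm,t=C; return Rm@np.array([(uv[0]-cx)/f,-(uv[1]-cy)/f,-1.])
def at_z(C,uv,z):
    r=ray(C,uv); return C[4]+r*(z-C[4][2])/r[2]
def cloud(C,d):
    f,cx,cy,Rm,t=C; v,u=np.mgrid[:d.shape[0],:d.shape[1]]
    P=np.stack([(u-cx)/f*d,-(v-cy)/f*d,-d],-1)@Rm.T+t; P[d==0]=np.nan; return P
E
python3 - <<'E'
from h import *
for n,L in(("top",dict(brown_red=(332,222,0),bw1=(291,225,0),bw2=(277,193,0),bb=(298,160,0),gw=(317,188,0),gy=(337,164,0),wr=(410,230,.004),ww=(430,227,.004),wb=(387,230,.004),case=(410,231,0),cover=(204,239,0))),
 ("side",dict(brown_red=(312,238,0),bw1=(314,206,0),bw2=(286,216,0),gw=(329,220,0),gy=(369,228,0),wr=(344,291,.004),ww=(360,305,.004),wb=(325,277,.004),case=(339,289,0),cover=(251,191,0)))):
    C=cam(n)
    for k,(u,v,z) in L.items(): print(n,k,at_z(C,(u,v),z).round(3))
    d=np.load(f"pics/{n}0.npz")["d"];P=cloud(C,d)
    print([ (k,P[v,u].round(3)) for k,(u,v,z) in L.items()])
E
```

```text
top brown_red [ 0.46  -0.046  0.   ]
top bw1 [0.451 0.05  0.   ]
top bw2 [ 0.526  0.085 -0.   ]
top bb [0.607 0.037 0.   ]
top gw [ 0.54  -0.009  0.   ]
top gy [ 0.6   -0.056  0.   ]
top wr [ 0.444 -0.229  0.004]
top ww [ 0.452 -0.277  0.004]
top wb [ 0.443 -0.175  0.004]
top case [ 0.442 -0.23   0.   ]
top cover [0.414 0.249 0.   ]
[('brown_red', array([ 0.452, -0.042,  0.064])), ('bw1', array([0.446, 0.049, 0.044])), ('bw2', array([0.518, 0.082, 0.045])), ('bb', array([0.599, 0.037, 0.035])), ('gw', array([ 0.53 , -0.008,  0.055])), ('gy', array([ 0.597, -0.055,  0.014])), ('wr', array([ 0.444, -0.228,  0.007])), ('ww', array([ 0.452, -0.276,  0.008])), ('wb', array([ 0.443, -0.174,  0.006])), ('case', array([ 0.441, -0.227,  0.011])), ('cover', array([0.408, 0.233, 0.076]))]
side brown_red [ 0.467 -0.048  0.   ]
side bw1 [0.532 0.085 0.   ]
side bw2 [0.449 0.069 0.   ]
side gw [0.536 0.005 0.   ]
side gy [ 0.603 -0.068  0.   ]
side wr [ 0.447 -0.235  0.004]
side ww [ 0.455 -0.278  0.004]
side wb [ 0.433 -0.186  0.004]
side case [ 0.443 -0.223 -0.   ]
side cover [0.409 0.242 0.   ]
[('brown_red', array([ 0.464, -0.054,  0.004])), ('bw1', array([0.525, 0.067, 0.011])), ('bw2', array([0.442, 0.049, 0.012])), ('gw', array([ 0.526, -0.014,  0.013])), ('gy', array([ 0.598, -0.076,  0.006])), ('wr', array([ 0.437, -0.252,  0.022])), ('ww', array([ 0.453, -0.28 ,  0.006])), ('wb', array([ 0.425, -0.202,  0.019])), ('case', array([ 0.431, -0.244,  0.021])), ('cover', array([0.395, 0.182, 0.03 ]))]
```

The top view shows the brown bottles: black cap at (296,155), white at (287,222) and red at (331,221). The turquoise look-alike is at (278,189), the greens at (314,187) and (342,159), the cover at (200,236), and the case wells black, red and white from left to right at (388,231), (410,229) and (431,225). Next is a survey from the wrist camera.

```bash
cat >> h.py <<'E'
def down(psi): # tool y at azimuth psi
    return (R.from_euler('z',psi-np.pi/2)*R.from_rotvec([0,np.pi,0])).as_rotvec()
E
python3 - <<'E'
from h import *
q=robot.read_state()["qpos"].copy()
a=robot.solve_ik([0.12,0.41,0.36],down(np.radians(75)))
print(a); robot.movej(a)
robot.reach([0.45,0.0,0.34],down(np.pi/2))
s=robot.read_state(); print(s["clock"],s["ee_pos"],s["qpos"])
p,d=robot.snapshot("wrist"); np.savez("pics/w1.npz",p=p,d=d,e=s["ee_pos"],r=s["tool_rot"])
cv2.imwrite("pics/w1.png",p[:,:,::-1]); C=cam("wrist",s); P=cloud(C,d)
for q,z in dict(brown_red=0,brown_white=0,brown_black=0,green_white=0,green_yellow=0,well_red=.004,well_white=.004,well_black=.004,case=0,cover=0).items():
    for r in robot.mark_of("wrist",q)[:3]:
        print(q,np.round(r["location"]),round(r["confidence"],2),at_z(C,r["location"],z).round(4))
E
```

```text
[ 1.22633940e+00 -4.30904295e-01  1.71971465e+00 -4.44089210e-16
  1.85278230e+00 -8.26575394e-02]
4.0917 [0.45005656 0.00061038 0.33996648] [-5.54130902e-02 -3.85255646e-01  1.71977971e+00  1.26770126e-04
  1.80718980e+00 -1.62688522e+00]
brown_red [285. 158.] 0.74 [ 0.4517 -0.0447  0.    ]
brown_white [369. 211.] 0.94 [0.535  0.0849 0.    ]
brown_white [356. 160.] 0.88 [0.4538 0.0628 0.    ]
brown_black [341. 256.] 0.7 [0.6125 0.0429 0.    ]
brown_black [135. 162.] 0.51 [ 0.4575 -0.2715  0.    ]
green_white [316. 209.] 0.7 [0.5324 0.0023 0.    ]
green_yellow [272. 251.] 0.73 [ 0.6032 -0.0706  0.    ]
well_red [165. 151.] 0.73 [ 0.4401 -0.2228  0.004 ]
well_white [131. 160.] 0.77 [ 0.4543 -0.2757  0.004 ]
well_black [199. 147.] 0.98 [ 0.4345 -0.1717  0.004 ]
well_black [286. 159.] 0.54 [ 0.4519 -0.0423  0.004 ]
cover [483. 134.] 0.68 [0.4164 0.2495 0.    ]
```

View pics/w1.png

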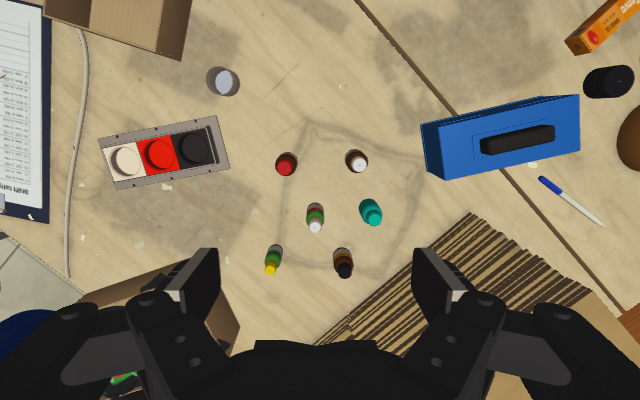

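The wrist view shows red cap (286,162), white cap (358,160), turquoise (371,214), white/green (315,222), yellow (271,266) and black cap (344,268). The wells are white (126,161), red (160,153) and black (196,147), and the grip bar is at (517,139). I'll localise from the depth.

```bash
python3 - <<'E'
from h import *
z=np.load("pics/w1.npz"); d=z["d"]; C=cam("wrist",dict(ee_pos=z["e"],tool_rot=z["r"])); P=cloud(C,d)
for u,v in((250,100),(100,100),(380,100),(540,210),(330,190),(215,215)): print((u,v),P[v,u].round(4))
T=np.load("pics/top0.npz"); PT=cloud(cam("top"),T["d"])
for u,v in((250,280),(300,300),(340,270),(380,190),(180,300)): print("top",(u,v),PT[v,u].round(4))
def caps(P,name,cs):
  for k,(u,v,h) in cs.items():
    Q=P[v-14:v+15,u-14:u+15].reshape(-1,3); Q=Q[np.abs(Q[:,2]-h)<.008]
    if len(Q): print(name,k,len(Q),Q.mean(0).round(4),((Q.max(0)+Q.min(0))/2).round(4),np.ptp(Q,0).round(3))
caps(P,"w",dict(red=(286,165,.062),white=(358,161,.062),black=(344,270,.062),gw=(315,226,.08),gy=(271,269,.07),tq=(373,217,.062)))
caps(PT,"t",dict(red=(331,221,.062),white=(287,222,.062),black=(296,155,.062),gw=(314,187,.08),gy=(342,159,.07),tq=(278,189,.062)))
def rect(P,m,name):
    Q=P[m]; r=cv2.minAreaRect(Q[:,:2].astype(np.float32)); print(name,len(Q),np.round(r[0],4),np.round(r[1],4),round(r[2],2),Q[:,2].mean().round(4))
box=lambda P,a,b,c,e:(P[...,0]>a)&(P[...,0]<b)&(P[...,1]>c)&(P[...,1]<e)
for P_,n in((P,"w"),(PT,"t")):
    rect(P_,box(P_,.3,.52,.12,.36)&(abs(P_[...,2]-.0725)<.005),n+" covertop")
    rect(P_,box(P_,.3,.52,.12,.36)&(abs(P_[...,2]-.0975)<.006),n+" bar")
    rect(P_,box(P_,.38,.51,-.33,-.12)&(abs(P_[...,2]-.022)<.005),n+" curb")
# stack faces
m=box(P,.3,.9,-.1,.5)&(P[...,2]>.15); Q=P[m]; 
for y in np.arange(.0,.4,.05):
    S=Q[abs(Q[:,1]-y)<.01]; 
    if len(S): print("stack y",y.round(2),"min x",S[:,0].min().round(3))
E
```

```text
(250, 100) [ 3.679e-01 -9.330e-02 -3.000e-04]
(100, 100) [ 0.3679 -0.31   -0.0013]
(380, 100) [ 3.679e-01  9.400e-02 -1.000e-04]
(540, 210) [ 0.5341  0.3561 -0.0011]
(330, 190) [ 0.5015  0.0237 -0.0011]
(215, 215) [ 0.5426 -0.1586 -0.0017]
top (250, 280) [ 0.3231  0.1416 -0.0185]
top (300, 300) [ 0.2802  0.0247 -0.004 ]
top (340, 270) [ 0.3491 -0.0656  0.0017]
top (380, 190) [ 0.5387 -0.1594  0.0014]
top (180, 300) [ 0.2764  0.2946 -0.0014]
w red 184 [ 0.4553 -0.0407  0.0608] [ 0.456  -0.041   0.0589] [0.02  0.019 0.01 ]
w white 184 [0.4511 0.0585 0.0609] [0.4512 0.0585 0.0589] [0.018 0.019 0.01 ]
w black 157 [0.6084 0.0435 0.0603] [0.6102 0.0437 0.059 ] [0.02 0.02 0.01]
w gw 136 [5.31e-01 1.00e-04 7.87e-02] [5.317e-01 4.000e-04 7.710e-02] [0.016 0.016 0.01 ]
w gy 108 [ 0.5997 -0.0636  0.0683] [ 0.6008 -0.0638  0.0668] [0.015 0.015 0.009]
w tq 171 [0.5268 0.0822 0.0607] [0.5277 0.0827 0.0589] [0.019 0.019 0.009]
t red 66 [ 0.4575 -0.0417  0.063 ] [ 0.4581 -0.0421  0.0614] [0.02  0.018 0.013]
t white 68 [0.4533 0.058  0.0626] [0.4538 0.0573 0.061 ] [0.019 0.018 0.012]
t black 68 [0.611  0.0429 0.0626] [0.612  0.0436 0.061 ] [0.02  0.018 0.013]
t gw 50 [ 0.534  -0.0007  0.0808] [ 0.5347 -0.0015  0.0798] [0.016 0.016 0.01 ]
t gy 44 [ 0.6024 -0.0647  0.0704] [ 0.6033 -0.0647  0.0688] [0.016 0.014 0.013]
t tq 71 [0.5294 0.0818 0.0623] [0.5302 0.0817 0.0615] [0.019 0.018 0.015]
w covertop 6477 [0.4168 0.2468] [0.0715 0.1739] 13.26 0.072
w bar 1143 [0.4167 0.2458] [0.0209 0.0792] 13.24 0.0963
w curb 2315 [ 0.4445 -0.2253] [0.0559 0.1589] 10.74 0.0209
t covertop 2219 [0.4186 0.2461] [0.0713 0.1739] 13.25 0.0739
t bar 371 [0.4184 0.2456] [0.0201 0.0805] 13.13 0.0983
t curb 869 [ 0.4468 -0.2258] [0.0563 0.1581] 10.71 0.0228
stack y 0.0 min x 0.429
stack y 0.05 min x 0.432
stack y 0.1 min x 0.677
stack y 0.2 min x 0.566
stack y 0.25 min x 0.535
stack y 0.3 min x 0.581
```

```bash
cat >> h.py <<'E'
PHI=np.radians(10.73); CASE=np.array([.4455,-.2255]); AX=np.array([-np.sin(PHI),np.cos(PHI)])
WELL=dict(black=CASE+.051*AX,red=CASE,white=CASE-.051*AX)
def pick(xy,psi):
    robot.gripper_to(.65); robot.reach([*xy,.15],down(psi)); robot.movel([*xy,.05],velocity=.2); robot.movel([*xy,.017],velocity=.06)
    robot.gripper_to(0,30); s=robot.read_state(); print("grip",s["opening"],s["grip_force"])
    robot.movel([*xy,.15],velocity=.2)
def place(xy):
    robot.reach([*xy,.15],down(PHI)); robot.movel([*xy,.05],velocity=.2); robot.movel([*xy,.0255],velocity=.05)
    print("F",robot.read_state()["wrist_force"].round(1)); robot.gripper_to(.65); robot.movel([*xy,.15],velocity=.2)
    print("t",robot.read_state()["clock"])
E
python3 - <<'E'
from h import *
print(WELL)
pick((.4565,-.041),PHI); s=robot.read_state(); print(s["opening"],s["grip_force"])
if s["opening"]>.2: place(WELL["red"])
s=robot.read_state(); p,d=robot.snapshot("wrist"); np.savez("pics/w2.npz",p=p,d=d,e=s["ee_pos"],r=s["tool_rot"]); cv2.imwrite("pics/w2.png",p[:,:,::-1])
E
```

```text
{'black': array([ 0.43600476, -0.17539171]), 'red': array([ 0.4455, -0.2255]), 'white': array([ 0.45499524, -0.27560829])}
grip 0.3362234048682468 29.975704658136237
0.339374482139343 29.650431324262172
F [ 0.2  0.9 -0.9]
t 11.9583
```

View pics/w2.png

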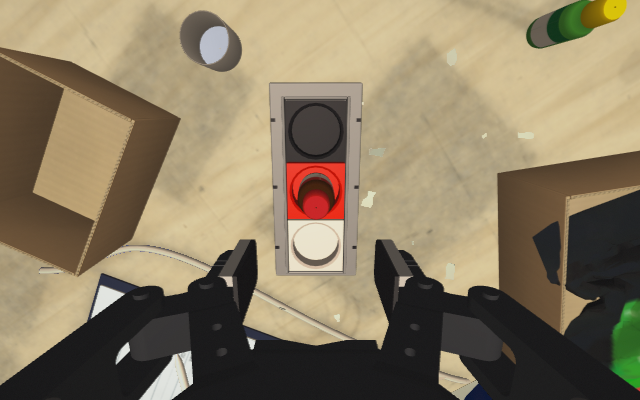

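The red-capped bottle stands upright in the red well, cap at (317,203), centred across the bore. Next are white and black.

```bash
python3 - <<'E'
from h import *
for n,xy,psi in(("white",(.452,.058),np.radians(-15)),("black",(.6105,.0435),np.radians(115))):
    pick(xy,psi); s=robot.read_state(); print(n,s["opening"],s["grip_force"])
    if s["opening"]<.25: print("lost"); break
    if n=="black": robot.movel([.50,.02,.17],velocity=.25)
    place(WELL[n])
s=robot.read_state(); p,d=robot.snapshot("wrist"); np.savez("pics/w3.npz",p=p,d=d,e=s["ee_pos"],r=s["tool_rot"]); cv2.imwrite("pics/w3.png",p[:,:,::-1])
E
```

```text
grip 0.3293185141062718 30.1224797804025
white 0.33711200917914863 29.668156595143955
F [-0.2  0.3 -0.9]
t 19.5333
grip 0.3338063714390798 30.008164901100827
black 0.3330059341522468 29.613268635189343
F [-0.1 -0.4 -0.4]
t 27.9083
```

View pics/w3.png

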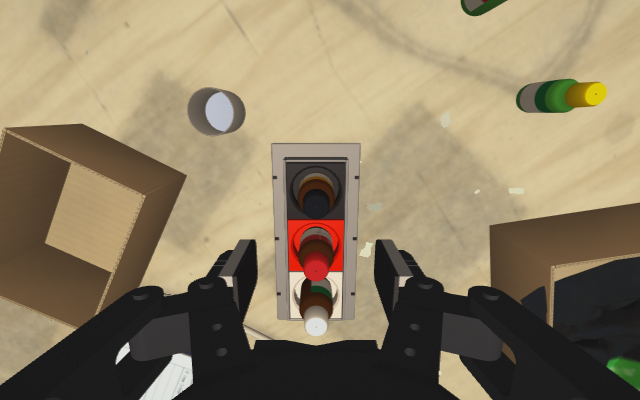

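All three bottles stand in their wells: black cap at (317,203), red at (316,267) and white at (316,325). I'll measure the caps against the case from above, then re-measure the cover from near.

```bash
cat >> h.py <<'E'
def shot(name):
    robot.pause(.2); s=robot.read_state(); p,d=robot.snapshot("wrist"); cv2.imwrite(f"pics/{name}.png",p[:,:,::-1]); return cloud(cam("wrist",s),d)
def rect(P,m,name):
    Q=P[m]; r=cv2.minAreaRect(Q[:,:2].astype(np.float32)); print(name,len(Q),np.round(r[0],4),np.round(r[1],4),round(r[2],2),Q[:,2].mean().round(4)); return r
box=lambda P,a,b,c,e:(P[...,0]>a)&(P[...,0]<b)&(P[...,1]>c)&(P[...,1]<e)
E
python3 - <<'E'
from h import *
robot.reach([.46,-.2255,.33],down(PHI+np.pi/2))
P=shot("w4")
rect(P,box(P,.38,.51,-.33,-.12)&(abs(P[...,2]-.021)<.004),"curb")
for k,w in WELL.items():
    Q=P[box(P,w[0]-.025,w[0]+.025,w[1]-.025,w[1]+.025)&(P[...,2]>.064)]; print(k,len(Q),(Q.mean(0)[:2]-w).round(4),Q.max(0)[2])
robot.reach([.42,.2,.30],down(np.radians(103)))
P=shot("w5")
rect(P,box(P,.3,.52,.1,.38)&(abs(P[...,2]-.0725)<.005),"top")
rect(P,box(P,.3,.52,.1,.38)&(abs(P[...,2]-.0975)<.006),"bar")
print(robot.read_state()["clock"])
E
```

```text
curb 2413 [ 0.4447 -0.2254] [0.0562 0.158 ] 10.71 0.0211
black 16505 [ 0.0077 -0.0034] 0.4223705442344074
red 16362 [-0.0011 -0.    ] 0.42999764125480233
white 18227 [0.0057 0.0036] 0.42436262536229863
top 7269 [0.4167 0.2468] [0.0715 0.1732] 13.24 0.0719
bar 1265 [0.4161 0.2469] [0.0195 0.0792] 12.92 0.0964
31.4917
```

```bash
python3 - <<'E'
from h import *
z=np.load("pics/w3.npz"); P=cloud(cam("wrist",dict(ee_pos=z["e"],tool_rot=z["r"])),z["d"])
for k,w in WELL.items():
    Q=P[box(P,w[0]-.02,w[0]+.02,w[1]-.02,w[1]+.02)&(abs(P[...,2]-.069)<.004)]; print(k,len(Q),(Q.mean(0)[:2]-w).round(4) if len(Q) else 0)
c=[.4166,.2468]; psi=np.radians(13.24)
robot.gripper_to(.8); robot.reach([*c,.18],down(psi)); robot.movel([*c,.11],velocity=.2); robot.movel([*c,.075],velocity=.05)
print("F",robot.read_state()["wrist_force"].round(1))
robot.gripper_to(0,70); s=robot.read_state(); print("grip",s["opening"],s["grip_force"],s["ee_pos"])
robot.movel([*c,.225],velocity=.15); s=robot.read_state(); print(s["opening"],s["grip_force"],s["wrist_force"].round(2),s["clock"])
p,_=robot.snapshot("side"); cv2.imwrite("pics/s5.png",p[:,:,::-1])
E
```

```text
black 562 [0.0001 0.0012]
red 483 [0.     0.0013]
white 427 [-0.0003  0.0027]
F [-0.6 -0.1 -0.3]
grip 0.21900437043976095 69.01050567626953 [0.41686339 0.24690052 0.07534931]
0.21853340363985269 68.40672969818115 [ 0.51  0.11 -2.21] 36.2417
```

View pics/s5.png

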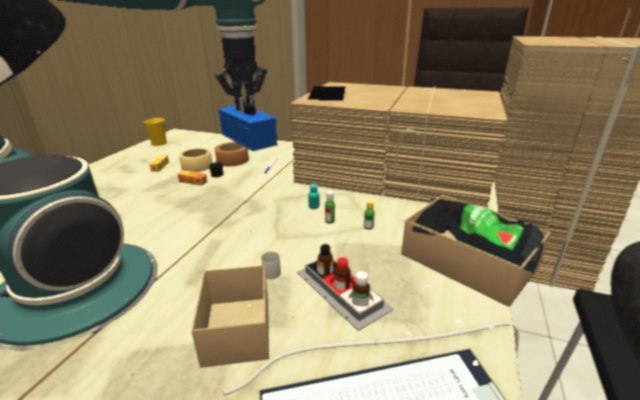

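The cover hangs level in the gripper at (247,125). The bottles stand in the case at (325,258), (342,272) and (361,287), and the greens and turquoise are untouched. I'll place the cover now.

```bash
python3 - <<'E'
from h import *
c=[.4449,-.2254]
robot.reach([*c,.225],down(np.radians(10.72))); robot.pause(.5); s=robot.read_state(); print(s["opening"],s["ee_pos"])
for zz in(.16,.13,.10,.082):
    robot.movel([*c,zz],velocity=.06); f=robot.read_state()["wrist_force"]; print(zz,f.round(1))
    if f[2]>8: print("contact"); break
else:
    robot.movel([*c,.0798],velocity=.02); print(robot.read_state()["wrist_force"].round(1))
    robot.gripper_to(.8); robot.movel([*c,.2],velocity=.1); robot.reach([.45,-.15,.34],down(np.radians(100)))
    P=shot("w6"); m=box(P,.35,.55,-.36,-.1)
    rect(P,m&(abs(P[...,2]-.0765)<.006),"top"); rect(P,m&(abs(P[...,2]-.1015)<.006),"bar")
    p,_=robot.snapshot("side"); cv2.imwrite("pics/s6.png",p[:,:,::-1])
print(robot.read_state()["clock"])
E
```

```text
0.21485598732843997 [ 0.44495209 -0.22530859  0.22499357]
0.16 [ 0.2  0.5 -2.1]
0.13 [-0.1 -1.3 -1.8]
0.1 [-0.2 -0.4 -1.4]
0.082 [ 0.7 -0.9 -0.9]
[-0.1  0.2 -1.4]
top 6500 [ 0.4449 -0.2257] [0.0713 0.1727] 10.65 0.076
bar 1105 [ 0.445  -0.2255] [0.0205 0.0798] 10.05 0.1004
45.2167
```

View pics/s6.png

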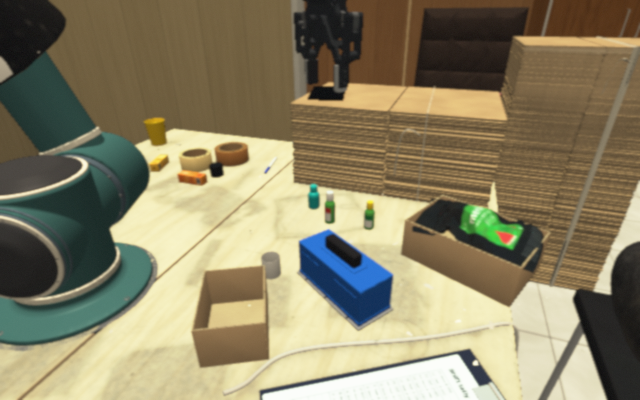

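The cover sits flat on the base at (345,275). Its top is at 0.076 m and its centre is within 1 mm of the case's. The green bottles still stand at (329,208) and (369,216).

```bash
python3 -c "
from h import *
print(robot.hand_in())"
```

```text
the job is handed in; nothing more can be done
None
```

The job is handed in at about 45 s on the clock: the three brown bottles stand in the wells of their cap colours, the cover sits flat on the base and the green bottles were left untouched; no verdict was returned.

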